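Find the rattling case and present it

TASK

One of the three small blue closed cases has a loose mixing ball in it. Lift them one after another and shake each lengthwise, with several brisk strokes back and forth of about 9 cm each, until you find the one in which it rolls and rattles; set a quiet case back flat where it stood. Hold the rattling case out level over the middle of the round mat with the orange ring, a hand's breadth or two above it, and finish still holding it there, at rest; leave the plastic cup with the strainer alone.

Things in the scene. Friction and masses are not known exactly. Their poses are not given: they have to be found in the camera images.
- case_red_center (a point): centre of the blue steel case with the red label on top: 54 mm wide (x, grip across this), 100 mm long (y), 48 mm high (z up), lying flat, centre 24 mm above the bench. The lids do not open; each case weighs 0.23 to 0.40 kg at random, so weight does not tell them apart
- case_yellow_center (a point): centre of the blue steel case with the yellow label on top: 54 mm wide (x, grip across this), 100 mm long (y), 48 mm high (z up), lying flat, centre 24 mm above the bench. One case, a different one each time, holds a loose unseen steel ball (36 mm, 0.19 kg) that rolls freely 27 mm either way from the middle along the length
- case_white_center (a point): centre of the blue steel case with the white label on top: 54 mm wide (x, grip across this), 100 mm long (y), 48 mm high (z up), lying flat, centre 24 mm above the bench. When a brisk lengthwise stroke (0.3 m/s, 8 cm) stops, the ball runs to the leading end and stays: the wrist moment about the case's width shifts 0.05 N m each way; knocks are faint
- hanging_carton (a point): low near corner of the blue open carton that hangs, fixed, over the right rear of the bench, about 0.2 m in size; it fills the space from here to 0.18 m farther back, 0.12 m to either side and 0.3 m up: keep hand and wrist clear of it
- mat_top (a point): centre of the top of the round black rubber mat with an orange ring, 120 mm across, 3 mm thick, fixed on the bench beyond the cases; z up
- mixing_cup: pale plastic cup with a paper strainer, 93 mm across, 104 mm tall, standing beyond the right-hand case; a bystander. Origin: centre of its underside
There are look-alikes about, which are no part of the job. Leave any pink look-alike of the part that bears case_red_center alone.

How it is judged:
By the outcome, as a careful person would: the job done as asked, in the order asked, and still so for the second after the job is handed in, while the arm keeps its last pose, push and grip.
It also fails if it takes over 69 s, if anything falls off the work surface, if the arm or the gripper's body presses on something with over 40 N, if the wrist force passes 120 N, or if a joint passes its speed limit or range.

ROBOT

A 6-joint arm with a two-finger parallel gripper is mounted at the origin on a cart in front of the work surface, level with it; the furniture and walls round the work are solid. World frame = base frame: x ahead of the robot, y to its left, z up, the work surface at z = 0. Lengths are in m, angles in rad, forces in N, time in s.
With the tool pointing down it reaches from about 0.35 to 0.925 m from the base axis. Payload 6.4 kg.
Tool frame: the origin (TCP) lies midway between the tips of the shut fingers; the grasp point (between the pads) lies 19 mm behind it; z points along the fingers, y is the line along which they close (so a half turn about z gives the same grasp; the last joint's range is limited). The gripper opens to 94 mm and grips with 3 to 60 N. Pads are 16 mm wide; open, the fingers measure 119 mm over their backs; the gripper's body (75 mm by 177 mm) begins 78 mm behind the grasp point.
Start: joints at [1.08, 0.245, 1.558, -0, 1.339, -0.174], TCP at [0.202, 0.618, 0.205] pointing down, gripper open.
Joint ranges: [-3.13, 3.13], [-1.02, 2.26], [0.13, 2.54], [-0.95, 4.09], [0.21, 2.88], [-2.74, 2.74]. Speed limits (rad/s): [2.57, 2.57, 3.14, 3.14, 3.14, 3.14].

INTERFACE

Orientations are given as [roll, pitch, yaw] about the fixed x, y, z axes, in that order (R = Rz(yaw) Ry(pitch) Rx(roll)).
In Python, from workcell import ctrl gives the robot as it stands.
- The arm moves only by the shell command python3 -m jog 'ROWS' [FORCE]. ROWS is text: rows parted by semicolons, each of 7 numbers parted by spaces: the shift along the world's x, y, z each as a share of 1 m, from -1 to 1, then the turn, a rotation vector about the world's x, y, z each as a share of 180 degrees, from -1 to 1, then the gripper command: -1 is shut, 1 is fully open, values between are in proportion. In form: tx ty tz ax ay az jaw; .... A call has 1 to 12 rows; each row shifts and turns the commanded pose from where the row before left it; what a row does not reach is not made up. A row lasts 1/8 s, in which the tool goes at most 62.5 mm and 10.7 degrees, less where a joint would pass 70% of its speed; a pose out of reach is approached as far as the arm can. A call with a number of a shift or a turn outside -1 to 1 is refused whole. A call with a gripper value outside its range is refused whole. The fingers move at their own pace and stop on an object; FORCE is the grip in N (left out, the last holds). Time passes only in rows, so rows that do not move let the fingers close. It gives the time, the measured TCP pose, the force, the opening and the grip force at its end, in the units of the state.
- ctrl.get_state(): the state, without advancing time (a new reading comes with each control period).
- ctrl.camera(name): name is "scene" or "top" or "wrist"; returns the picture (400x640x3 uint8, red, green, blue); there is no depth.
- ctrl.camera_params(name): a dict with "intrinsics" (3x3 intrinsics, pixels), "world_from_camera" (4x4, takes a point from camera to world coordinates); the wrist camera has in their place "tool_from_camera" (4x4, takes a point from camera to tool coordinates, whose origin is the TCP and whose axes are the flange's). Camera axes: x right, y up, looking along -z (the intrinsics and any distortion apply to the point x, -y, -z); pixel columns grow to the right and rows downward; lengths in m; the calibration is good to about 2 mm. A picture is of the moment at which its call begins: read the wrist's pose just before it. camera_params takes no time and is no camera call.
- ctrl.job_done(): hands the job in; it is judged then, once.
The state is a dict: "time": time; "joints": joint angles; "qd": joint speeds; "joint_efforts": joint torques, N m; "ee_pos": TCP position; "tool_rot": TCP orientation; "force": force on the tool from outside, world axes, zero at the start; "torque": the same for the moment, N m; "width": finger opening in m; "finger_force": force on a finger pad.
Only numpy, scipy, OpenCV 4.12 (cv2) and the standard library are available. Lean on these libraries where they do the work, as an engineer would, in place of code of your own. Each camera call takes 0.05 s, during which the arm holds its last target. There are 200 camera calls.

## Working session

There is one attempt and no reset: what is moved stays moved. The work goes in short steps, Python scripts to look and compute and a shell command to move; the robot and the scene stay as the last step left them, time stands still between calls to the robot, and variables do not carry over. Pictures are saved under pics/ and viewed, at most 10 in all, crops included, and the job is handed in when it is done.

```bash
mkdir -p pics; python3 - <<'E'
from workcell import ctrl
import cv2
print(ctrl.get_state())
for n in("scene","top"):
    im=ctrl.camera(n); cv2.imwrite(f"pics/{n}0.png",im[:,:,::-1])
    print(n,ctrl.camera_params(n))
print(ctrl.camera_params("wrist"))
E
```

```text
{'time': 0.0, 'joints': array([ 1.07986625e+00,  2.45784414e-01,  1.55894275e+00,  6.26497454e-06,
        1.33870368e+00, -1.74115542e-01]), 'qd': array([ 0.00143488, -0.00141637,  0.0010874 , -0.00100149,  0.00181323,
       -0.0004311 ]), 'joint_efforts': array([ 8.55382987e-04, -4.15833163e+01, -3.14609814e+01,  6.85727410e-02,
        3.31322802e-02, -1.63731352e-04]), 'ee_pos': array([0.20223039, 0.6171384 , 0.20440264]), 'tool_rot': array([-3.13978331e+00, -3.24445884e-04,  2.82477638e+00]), 'force': array([-0.1273263 ,  0.24730915, -0.36726703]), 'torque': array([-0.02796344,  0.0388434 , -0.0203254 ]), 'finger_force': 0.0, 'width': 0.09377967374180912}
scene {'intrinsics': array([[485.93806723,   0.        , 319.54805817],
       [  0.        , 485.93806723, 196.68569404],
       [  0.        ,   0.        ,   1.        ]]), 'world_from_camera': array([[ 0.80331166,  0.27482187, -0.52835908, -0.13931356],
       [-0.59523781,  0.39961691, -0.69713576, -0.69457767],
       [ 0.01955307,  0.87451659,  0.48460129,  0.77200517],
       [ 0.        ,  0.        ,  0.        ,  1.
[... 285 characters left out ...]
687,  0.00606424,  0.0192208 ,  0.18612437],
       [ 0.0198189 ,  0.12243735,  0.99227834,  1.38304549],
       [ 0.        ,  0.        ,  0.        ,  1.        ]])}
{'intrinsics': array([[289.20030923,   0.        , 320.79290131],
       [  0.        , 289.20030923, 198.81150463],
       [  0.        ,   0.        ,   1.        ]]), 'tool_from_camera': array([[-6.10724751e-05,  9.57984003e-01,  2.86821627e-01,
         8.32432597e-02],
       [ 9.99998524e-01,  5.50986019e-04, -1.62736475e-03,
         1.76124340e-04],
       [-1.71702411e-03,  2.86821105e-01, -9.57982623e-01,
        -1.79673236e-01],
       [ 0.00000000e+00,  0.00000000e+00,  0.00000000e+00,
         1.00000000e+00]])}
```

View pics/scene0.png

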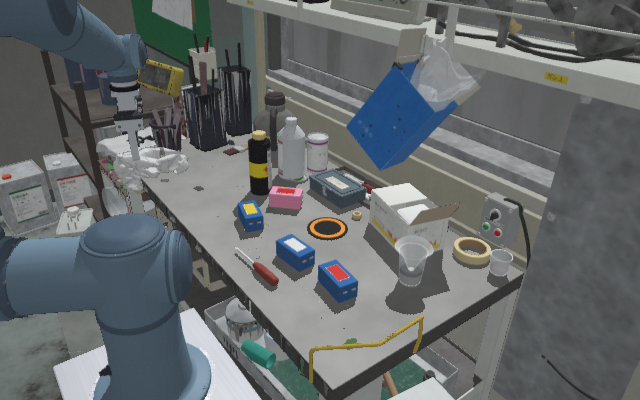

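View pics/top0.png

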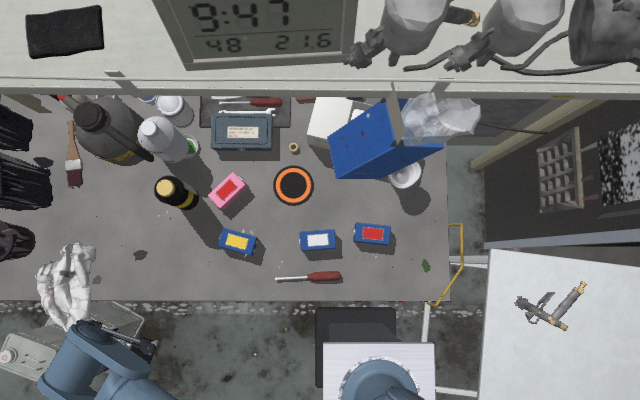

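The three blue cases: yellow label (scene 250,215 / top 238,242), white label (295,252 / 318,240) and red label (338,280 / 372,234). The look-alikes are the pink case with a red label (286,197 / 227,190) and the grey-blue toolbox (338,187 / 241,130). The mat is at (328,228 / 293,185), the cup at (411,258 / 405,175), and the carton hangs at the rear right.

```bash
cat > h.py <<'E'
import numpy as np, cv2
from workcell import ctrl
def ray(n,uv):
    P=ctrl.camera_params(n);K=P["intrinsics"];T=P["world_from_camera"]
    d=np.linalg.inv(K)@[uv[0],uv[1],1]; d=T[:3,:3]@(d*[1,-1,-1]); return T[:3,3],d/np.linalg.norm(d)
def plane(n,uv,z):
    o,d=ray(n,uv); return o+d*(z-o[2])/d[2]
def tri(a,b):
    (o,d),(p,e)=ray(*a),ray(*b); s=np.linalg.lstsq(np.c_[d,-e],p-o,rcond=None)[0]
    A,B=o+s[0]*d,p+s[1]*e; return (A+B)/2,np.linalg.norm(A-B)
def label(n,im,box,col):
    h=cv2.cvtColor(im,cv2.COLOR_RGB2HSV).astype(int); H,S,V=h[...,0],h[...,1],h[...,2]
    m={"yellow":(H>18)&(H<36)&(S>110)&(V>90),"white":(S<60)&(V>170),"red":((H<8)|(H>172))&(S>130)&(V>90),
       "blue":(H>100)&(H<125)&(S>120),"orange":(H>6)&(H<20)&(S>150)&(V>120)}[col]
    k=np.zeros(m.shape,np.uint8);x0,y0,x1,y1=box;k[y0:y1,x0:x1]=m[y0:y1,x0:x1]
    c=max(cv2.findContours(k,cv2.RETR_EXTERNAL,cv2.CHAIN_APPROX_NONE)[0],key=cv2.contourArea)
    return c
E
python3 - <<'E'
from h import *
np.set_printoptions(precision=4,suppress=True)
im=cv2.imread("pics/top0.png")[:,:,::-1].copy(); sc=cv2.imread("pics/scene0.png")[:,:,::-1].copy()
for col,b,bs in(("yellow",(210,222,265,262),(230,195,268,235)),("white",(295,225,342,255),(272,230,320,272)),("red",(350,220,395,250),(314,255,362,305))):
    out=[]
    for n,i,bb in(("top",im,b),("scene",sc,bs)):
        c=label(n,i,bb,col)[:,0,:]
        w=np.array([plane(n,p,.048)[:2] for p in c],np.float32)
        r=cv2.minAreaRect(w); 
        bx=cv2.boxPoints(r); e=[bx[1]-bx[0],bx[2]-bx[1]]; e=max(e,key=np.linalg.norm)
        print(col,n,np.array(r[0]),np.array(r[1]),"long axis from +y deg (ccw)",(np.degrees(np.arctan2(e[1],e[0]))-90+90)%180-90)
for n,i,bb in(("top",im,(265,155,325,215)),("scene",sc,(295,205,360,250))):
    c=label(n,i,bb,"orange")[:,0,:]; w=np.array([plane(n,p,.003)[:2] for p in c],np.float32); print("mat",n,cv2.minEnclosingCircle(w))
for t in((333,178),(390,180)): print("carton",tri(("scene",(388,168)),("top",t)))
print("cup",plane("scene",(411,284),0))
a=cv2.resize(im[150:270,200:420],None,fx=3.6,fy=3.6,interpolation=cv2.INTER_CUBIC); cv2.imwrite("pics/crop.png",a[:,:,::-1])
E
```

```text
yellow top [0.4389 0.4059] [0.055  0.0295] long axis from +y deg (ccw) -15.595184
yellow scene [0.4393 0.4071] [0.0537 0.0278] long axis from +y deg (ccw) -16.114487
white top [0.4443 0.1775] [0.0325 0.0584] long axis from +y deg (ccw) 5.024872
white scene [0.4444 0.1782] [0.0332 0.0586] long axis from +y deg (ccw) 3.7397766
red top [0.4633 0.0216] [0.0543 0.0292] long axis from +y deg (ccw) -6.0555573
red scene [0.4631 0.0231] [0.0539 0.0277] long axis from +y deg (ccw) -6.1761017
mat top ((0.6077924966812134, 0.2508898079395294), 0.05273730680346489)
mat scene ((0.6075464487075806, 0.2505083978176117), 0.05360381677746773)
carton (array([0.624 , 0.1098, 0.2426]), np.float64(0.0950335022509389))
carton (array([0.5783, 0.0069, 0.2991]), np.float64(0.009936128568589664))
cup [ 0.6231 -0.0735  0.    ]
```

View pics/crop.png

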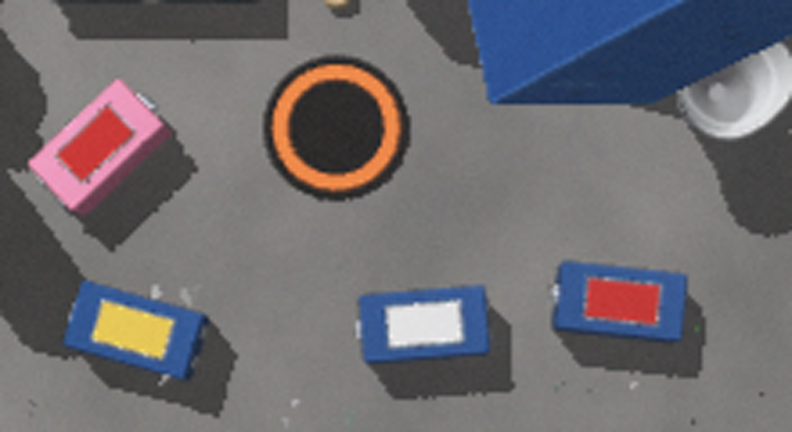

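```bash
python3 - <<'E'
from h import *
print("bottle base",plane("scene",(260,190),0),"cap",tri(("scene",(259,135)),("top",(165,187))))
E
python3 -m jog '0.0237 -0.021 -0.004 0 0 -0.0487 1;0.0237 -0.021 -0.004 0 0 -0.0487 1;0.0237 -0.021 -0.004 0 0 -0.0487 1;0.0237 -0.021 -0.004 0 0 -0.0487 1;0.0237 -0.021 -0.004 0 0 -0.0487 1;0.0237 -0.021 -0.004 0 0 -0.0487 1;0.0237 -0.021 -0.004 0 0 -0.0487 1;0.0237 -0.021 -0.004 0 0 -0.0487 1;0.0237 -0.021 -0.004 0 0 -0.0487 1;0.0237 -0.021 -0.004 0 0 -0.0487 1;0 0 0 0 0 0 1' 45
cat >> h.py <<'E'
def wlabel(col,box=(0,0,640,400)):
    from scipy.spatial.transform import Rotation as R
    s=ctrl.get_state(); im=ctrl.camera("wrist"); P=ctrl.camera_params("wrist")
    W=np.eye(4);W[:3,:3]=R.from_euler("xyz",s["tool_rot"]).as_matrix();W[:3,3]=s["ee_pos"];T=W@P["tool_from_camera"]
    c=label("wrist",im,box,col)[:,0,:]; d=np.c_[c,np.ones(len(c))]@np.linalg.inv(P["intrinsics"]).T*[1,-1,-1]@T[:3,:3].T
    w=T[:3,3]+d*((.048-T[2,3])/d[:,2:]); r=cv2.minAreaRect(w[:,:2].astype(np.float32))
    bx=cv2.boxPoints(r); e=max([bx[1]-bx[0],bx[2]-bx[1]],key=np.linalg.norm)
    print(col,np.round(r[0],4),np.round(r[1],4),"a",round(float(np.degrees(np.arctan2(e[1],e[0]))%180-90),2),"tcp",np.round(s["ee_pos"],4),"yaw",round(float(np.degrees(s["tool_rot"][2])),2))
    return im
E
python3 - <<'E'
from h import *
im=wlabel("yellow"); cv2.imwrite("pics/w1.png",im[:,:,::-1])
E
```

```text
bottle base [0.56561958 0.56603704 0.        ] cap (array([0.56991836, 0.56484492, 0.19598326]), np.float64(0.0006242584737372955))
time: 1.48
ee_pos: [0.4403, 0.4062, 0.1646]
tool_rot: [-3.141, 0.001, 1.293]
force: [-0.1, 0.4, 0.3]
width: 0.0937
finger_force: 0.0
yellow [0.5267 0.1052] [0.0327 0.3945] a 74.14 tcp [0.4403 0.4062 0.1646] yaw 74.06
```

View pics/w1.png

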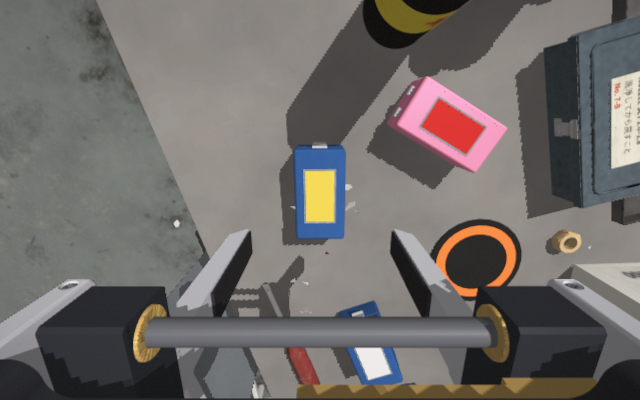

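The wrist view shows the yellow case at (320,195), square between the fingers. The mask picked up the brass trim at the bottom, so I'll measure it again in a box.

```bash
python3 - <<'E'
from h import *
wlabel("yellow",(285,150,355,245))
E
```

```text
yellow [0.4388 0.4049] [0.0548 0.0296] a -15.18 tcp [0.4395 0.4071 0.1649] yaw 74.19
```

```bash
python3 -m jog '0 -0.001 -0.04 0 0 0 1;0 0 -0.04 0 0 0 1;0 0 -0.04 0 0 0 1;0 0 -0.026 0 0 0 1;0 0 -0.01 0 0 0 1;0 0 0 0 0 0 1;0 0 0 0 0 0 -1;0 0 0 0 0 0 -1;0 0 0 0 0 0 -1;0 0 0 0 0 0 -1' 45
```

```text
time: 2.82
ee_pos: [0.4396, 0.4067, 0.0098]
tool_rot: [3.141, -0.0, 1.295]
force: [0.2, -0.7, 0.2]
width: 0.0574
finger_force: 0.0
```

```bash
python3 -m jog '0 0 0 0 0 0 -1;0 0 0 0 0 0 -1;0 0 0.02 0 0 0 -1;0 0 0.04 0 0 0 -1;0 0 0.02 0 0 0 -1;0 0 0 0 0 0 -1' 45
cat >> h.py <<'E'
def tq(a,n=6):
    t=[];f=[]
    for i in range(n):
        ctrl.camera("wrist"); s=ctrl.get_state(); t.append(s["torque"]); f.append(s["force"])
    t=np.array(t); a=np.radians(a); w=t@[np.cos(a),np.sin(a),0]
    print("Mwidth",np.round(w.mean(),4),"+-",np.round(w.std(),4),"T",np.round(t.mean(0),4),"F",np.round(np.mean(f,0),2),"tcp",np.round(s["ee_pos"],4),"w",round(s["width"],4),"ff",s["finger_force"],"t",round(s["time"],2))
E
python3 -c "
from h import *
tq(-15.5)"
python3 -m jog '-0.012 -0.0434 0 0 0 0 -1;-0.012 -0.0434 0 0 0 0 -1;0.012 0.0434 0 0 0 0 -1;0.012 0.0434 0 0 0 0 -1;-0.012 -0.0434 0 0 0 0 -1;-0.012 -0.0434 0 0 0 0 -1;0.012 0.0434 0 0 0 0 -1;0.012 0.0434 0 0 0 0 -1;-0.012 -0.0434 0 0 0 0 -1;-0.012 -0.0434 0 0 0 0 -1;0 0 0 0 0 0 -1;0 0 0 0 0 0 -1'
python3 -c "
from h import *
tq(-15.5)"
python3 -m jog '0.012 0.0434 0 0 0 0 -1;0.012 0.0434 0 0 0 0 -1;-0.012 -0.0434 0 0 0 0 -1;-0.012 -0.0434 0 0 0 0 -1;0.012 0.0434 0 0 0 0 -1;0.012 0.0434 0 0 0 0 -1;0 0 0 0 0 0 -1;0 0 0 0 0 0 -1;0 0 0 0 0 0 -1'
python3 -c "
from h import *
tq(-15.5)"
```

```text
time: 3.58
ee_pos: [0.4406, 0.4074, 0.0915]
tool_rot: [3.139, -0.003, 1.295]
force: [0.1, 0.2, -4.6]
width: 0.0539
finger_force: 45.0
Mwidth -0.0774 +- 0.0283 T [-0.057   0.0842 -0.0183] F [ 0.16 -0.28 -3.83] tcp [0.4386 0.4061 0.0879] w 0.0538 ff 44.99741680920124 t 3.88
time: 5.38
ee_pos: [0.4158, 0.3201, 0.0894]
tool_rot: [3.141, -0.0, 1.294]
force: [0.4, -0.0, -3.1]
width: 0.0534
finger_force: 45.0
Mwidth -0.0691 +- 0.0366 T [-0.0511  0.0744 -0.0082] F [ 0.05  0.14 -3.41] tcp [0.4157 0.3204 0.0895] w 0.0537 ff 44.997476264834404 t 5.67
time: 6.8
ee_pos: [0.4391, 0.4059, 0.0892]
tool_rot: [-3.141, 0.001, 1.294]
force: [-0.7, -0.4, -2.9]
width: 0.0542
finger_force: 45.0
Mwidth -0.0854 +- 0.0263 T [-0.0674  0.0767  0.0067] F [ 0.07  0.25 -3.23] tcp [0.4395 0.4064 0.0896] w 0.054 ff 44.997504875063896 t 7.1
```

Yellow shows no shift: the difference is 0.016 against about 0.10 expected. It's quiet, so I'll set it back and go to white.

```bash
python3 -m jog '0 0 -0.035 0 0 0 -1;0 0 -0.03 0 0 0 -1;0 0 -0.01 0 0 0 -1;0 0 -0.005 0 0 0 -1;0 0 0 0 0 0 -1;0 0 0 0 0 0 -1;0 0 0 0 0 0 1;0 0 0 0 0 0 1;0 0 0 0 0 0 1;0 0 0 0 0 0 1'
python3 -m jog '0 0 0.03 0 0 0 1;0 0 0.05 0 0 0 1;0 0 0.05 0 0 0 1;0.001 -0.038 0.02 0 0 0.0187 1;0.001 -0.038 0 0 0 0.0187 1;0.001 -0.038 0 0 0 0.0187 1;0.001 -0.038 0 0 0 0.0187 1;0.001 -0.038 0 0 0 0.0187 1;0.001 -0.038 0 0 0 0.0187 1;0 0 0 0 0 0 1;0 0 0 0 0 0 1'
python3 - <<'E'
from h import *
im=wlabel("white",(285,150,355,245)); cv2.imwrite("pics/w2.png",im[:,:,::-1])
E
```

```text
time: 8.35
ee_pos: [0.4396, 0.4067, 0.0096]
tool_rot: [3.141, -0.0, 1.295]
force: [-0.1, 0.2, 0.2]
width: 0.0902
finger_force: 0.0
time: 9.72
ee_pos: [0.4456, 0.179, 0.1596]
tool_rot: [3.141, -0.0, 1.647]
force: [0.3, 0.2, 1.1]
width: 0.0939
finger_force: 0.0
white [0.444  0.1771] [0.0331 0.0593] a 5.09 tcp [0.4456 0.179  0.1596] yaw 94.35
```

View pics/w2.png

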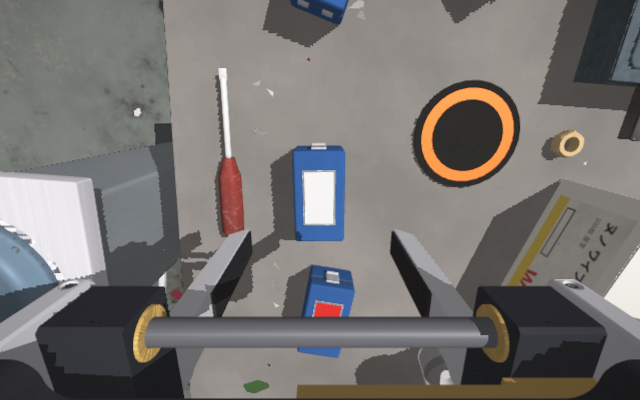

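White case at (319,195), centred between the fingers; the screwdriver (230,150) is well clear.

```bash
python3 -m jog '-0.001 -0.001 -0.04 0 0 0 1;0 0 -0.04 0 0 0 1;0 0 -0.04 0 0 0 1;0 0 -0.022 0 0 0 1;0 0 -0.008 0 0 0 1;0 0 0 0 0 0 -1;0 0 0 0 0 0 -1;0 0 0 0 0 0 -1;0 0 0 0 0 0 -1;0 0 0 0 0 0 -1;0 0 0 0 0 0 -1' 45
python3 -m jog '0 0 0.02 0 0 0 -1;0 0 0.04 0 0 0 -1;0 0 0.02 0 0 0 -1;0 0 0 0 0 0 -1'
python3 -m jog '-0.0037 0.0448 0 0 0 0 -1;-0.0037 0.0448 0 0 0 0 -1;0.0037 -0.0448 0 0 0 0 -1;0.0037 -0.0448 0 0 0 0 -1;-0.0037 0.0448 0 0 0 0 -1;-0.0037 0.0448 0 0 0 0 -1;0.0037 -0.0448 0 0 0 0 -1;0.0037 -0.0448 0 0 0 0 -1;-0.0037 0.0448 0 0 0 0 -1;-0.0037 0.0448 0 0 0 0 -1;0 0 0 0 0 0 -1;0 0 0 0 0 0 -1'
python3 -c "
from h import *
tq(4.7)"
python3 -m jog '0.0037 -0.0448 0 0 0 0 -1;0.0037 -0.0448 0 0 0 0 -1;-0.0037 0.0448 0 0 0 0 -1;-0.0037 0.0448 0 0 0 0 -1;0.0037 -0.0448 0 0 0 0 -1;0.0037 -0.0448 0 0 0 0 -1;0 0 0 0 0 0 -1;0 0 0 0 0 0 -1;0 0 0 0 0 0 -1'
python3 -c "
from h import *
tq(4.7)"
```

```text
time: 11.15
ee_pos: [0.4444, 0.1777, 0.0099]
tool_rot: [-3.141, -0.0, 1.647]
force: [-3.0, 0.4, 5.5]
width: 0.0538
finger_force: 45.0
time: 11.65
ee_pos: [0.4454, 0.1778, 0.0904]
tool_rot: [3.138, -0.0, 1.647]
force: [-0.1, -0.3, -3.4]
width: 0.0537
finger_force: 45.0
time: 13.15
ee_pos: [0.436, 0.2667, 0.0877]
tool_rot: [-3.139, 0.001, 1.648]
force: [0.1, -0.0, -3.0]
width: 0.0539
finger_force: 45.0
Mwidth -0.0618 +- 0.0221 T [-0.0674  0.0659  0.0017] F [ 0.07 -0.16 -3.4 ] tcp [0.4372 0.2667 0.0894] w 0.0536 ff 44.99342903494835 t 13.45
time: 14.58
ee_pos: [0.4445, 0.1782, 0.0895]
tool_rot: [3.141, -0.0, 1.648]
force: [-0.8, 0.3, -3.4]
width: 0.0536
finger_force: 45.0
Mwidth -0.0717 +- 0.0135 T [-0.0771  0.0624 -0.0081] F [ 0.18  0.19 -3.49] tcp [0.4444 0.178  0.0894] w 0.0538 ff 44.993464574217796 t 14.88
```

White is quiet too (0.010 difference). I'll set it back and go to red, staying short of the carton.

```bash
python3 -m jog '0 0 -0.035 0 0 0 -1;0 0 -0.03 0 0 0 -1;0 0 -0.01 0 0 0 -1;0 0 -0.005 0 0 0 -1;0 0 0 0 0 0 -1;0 0 0 0 0 0 -1;0 0 0 0 0 0 1;0 0 0 0 0 0 1;0 0 0 0 0 0 1;0 0 0 0 0 0 1'
python3 -m jog '0 0 0.03 0 0 0 1;0 0 0.05 0 0 0 1;0 0 0.05 0 0 0 1;-0.002 -0.039 0.01 0 0 -0.0145 1;-0.002 -0.039 0 0 0 -0.0145 1;-0.002 -0.039 0 0 0 -0.0145 1;-0.002 -0.039 0 0 0 -0.0145 1;0 0 0 0 0 0 1;0 0 0 0 0 0 1'
python3 - <<'E'
from h import *
im=wlabel("red",(310,140,400,250)); cv2.imwrite("pics/w3.png",im[:,:,::-1])
E
```

```text
time: 16.12
ee_pos: [0.4447, 0.1777, 0.0096]
tool_rot: [3.141, -0.0, 1.647]
force: [0.0, 0.6, -0.3]
width: 0.0907
finger_force: 0.0
time: 17.25
ee_pos: [0.4365, 0.0221, 0.1494]
tool_rot: [-3.141, -0.0, 1.465]
force: [-0.1, -0.1, -0.3]
width: 0.0936
finger_force: 0.0
red [0.4632 0.0208] [0.0549 0.0296] a -6.03 tcp [0.4365 0.0221 0.1494] yaw 83.95
```

View pics/w3.png

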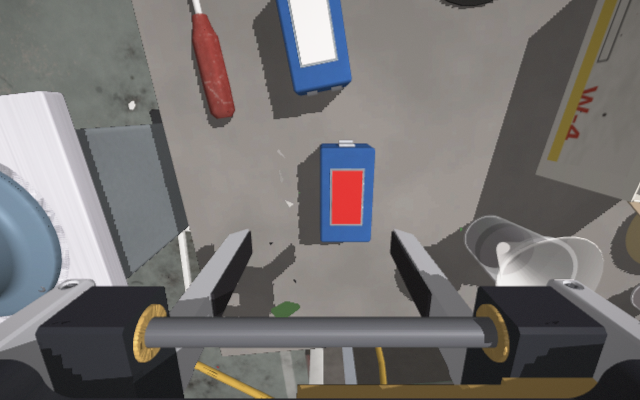

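Red case at (346,193), with the cup (510,250) well clear to the right.

```bash
python3 -m jog '0 0 -0.03 0 0 0 1;0.013 -0.001 -0.03 0 0 0 1;0.0135 0 -0.02 0 0 0 1;0 0 -0.03 0 0 0 1;0 0 -0.022 0 0 0 1;0 0 -0.008 0 0 0 1;0 0 0 0 0 0 -1;0 0 0 0 0 0 -1;0 0 0 0 0 0 -1;0 0 0 0 0 0 -1;0 0 0 0 0 0 -1;0 0 0 0 0 0 -1' 45
python3 -m jog '0 0 0.02 0 0 0 -1;-0.02 0 0.04 0 0 0 -1;-0.03 0 0.02 0 0 0 -1;0 0 0 0 0 0 -1;0 0 0 0 0 0 -1'
python3 -m jog '0.0047 0.0448 0 0 0 0 -1;0.0047 0.0448 0 0 0 0 -1;-0.0047 -0.0448 0 0 0 0 -1;-0.0047 -0.0448 0 0 0 0 -1;0.0047 0.0448 0 0 0 0 -1;0.0047 0.0448 0 0 0 0 -1;-0.0047 -0.0448 0 0 0 0 -1;-0.0047 -0.0448 0 0 0 0 -1;0.0047 0.0448 0 0 0 0 -1;0.0047 0.0448 0 0 0 0 -1;0 0 0 0 0 0 -1;0 0 0 0 0 0 -1'
python3 -c "
from h import *
tq(-6)"
python3 -m jog '-0.0047 -0.0448 0 0 0 0 -1;-0.0047 -0.0448 0 0 0 0 -1;0.0047 0.0448 0 0 0 0 -1;0.0047 0.0448 0 0 0 0 -1;-0.0047 -0.0448 0 0 0 0 -1;-0.0047 -0.0448 0 0 0 0 -1;0 0 0 0 0 0 -1;0 0 0 0 0 0 -1;0 0 0 0 0 0 -1'
python3 -c "
from h import *
tq(-6)"
```

```text
time: 18.8
ee_pos: [0.4628, 0.0207, 0.0098]
tool_rot: [-3.141, 0.0, 1.465]
force: [-3.7, 0.2, 6.1]
width: 0.0539
finger_force: 45.0
time: 19.42
ee_pos: [0.4127, 0.0207, 0.0886]
tool_rot: [-3.141, -0.0, 1.465]
force: [0.6, 0.0, -5.4]
width: 0.0536
finger_force: 45.0
time: 20.92
ee_pos: [0.4221, 0.1102, 0.0884]
tool_rot: [-3.14, 0.0, 1.466]
force: [-0.1, 0.7, -3.8]
width: 0.0537
finger_force: 45.0
Mwidth -0.1181 +- 0.0279 T [-0.112   0.0638 -0.0076] F [ 0.31  0.01 -4.29] tcp [0.4224 0.1098 0.0894] w 0.0535 ff 44.9995706230402 t 21.23
time: 22.35
ee_pos: [0.413, 0.0212, 0.0894]
tool_rot: [-3.142, -0.0, 1.466]
force: [-0.0, 0.8, -4.2]
width: 0.0535
finger_force: 45.0
Mwidth -0.0158 +- 0.0221 T [-0.012   0.037   0.0079] F [-0.   -0.16 -4.34] tcp [0.413  0.021  0.0894] w 0.054 ff 44.99909430742264 t 22.65
```

Red rattles: the moment swings 0.10 N m between the two ends. I'll carry it to the mat, round the left of the carton.

```bash
python3 -m jog '0 0.02 0.02 0 0 0 -1;0 0.04 0.02 0 0 0 -1;0 0.045 0.01 0 0 0 -1;0 0.045 0 0 0 0 -1;0 0.045 0 0 0 0 -1;0 0.045 0 0 0 0 -1;0.01 0.03 0 0 0 0 -1;0.03 0.01 0 0 0 0 -1;0.035 0 0 0 0 0 -1;0.035 -0.01 0 0 0 0 -1;0.035 -0.015 0 0 0 0 -1;0.025 -0.015 0 0 0 0 -1'
python3 -m jog '0.015 -0.007 0 0 0 0 -1;0.008 -0.003 0 0 0 0 -1;0 0 0 0 0 0 -1;0 0 0 0 0 0 -1'
python3 - <<'E'
from h import *
s=ctrl.get_state();print(s["joints"],s["ee_pos"],s["force"])
a=ctrl.camera("scene");b=ctrl.camera("top")
i=np.hstack([a[100:330,180:500],b[90:320,160:480]])
cv2.imwrite("pics/end.png",i[:,:,::-1])
E
```

```text
time: 24.15
ee_pos: [0.5842, 0.2602, 0.1389]
tool_rot: [-3.141, 0.0, 1.465]
force: [0.1, 0.2, -3.5]
width: 0.0536
finger_force: 45.0
time: 24.65
ee_pos: [0.6052, 0.2513, 0.1394]
tool_rot: [-3.141, -0.0, 1.466]
force: [0.0, -0.5, -4.1]
width: 0.0539
finger_force: 45.0
[2.20743680e-01 3.19408258e-01 1.59250163e+00 2.37712675e-04
 1.23029257e+00 3.25478282e-01] [0.60519747 0.25127107 0.13936195] [ 0.01604623 -0.45810268 -4.06064356]
```

View pics/end.png

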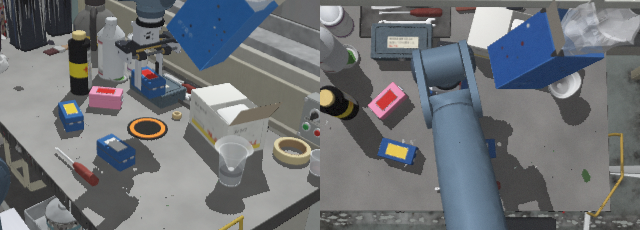

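The case is held level over the mat (scene crop 150,90). Yellow (70,115) and white (115,152) lie flat where they stood, the cup (235,160) is untouched, and the wrist is clear of the carton. A small final nudge, then rest.

```bash
python3 -m jog '0.0025 -0.0005 0 0 0 0 -1;0 0 0 0 0 0 -1;0 0 0 0 0 0 -1;0 0 0 0 0 0 -1;0 0 0 0 0 0 -1;0 0 0 0 0 0 -1' && python3 -c "
from workcell import ctrl
print(ctrl.get_state()['qd'].round(4)); print(ctrl.job_done())"
```

```text
time: 25.5
ee_pos: [0.6085, 0.2501, 0.1394]
tool_rot: [-3.142, 0.0, 1.465]
force: [0.2, 0.2, -4.3]
width: 0.0542
finger_force: 45.0
[-0.0011 -0.0001 -0.0013 -0.0011 -0.0002 -0.0004]
the job is handed in; nothing more can be done
None
```

The red-label case has the ball in it (its wrist moment swung 0.10 N m between the two ends), and it is now held level and at rest about 13 cm above the middle of the mat; the quiet yellow and white cases are back flat where they stood, and the job was handed in at 25.5 s.

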